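# Load the spacer rings into the lens tube

## Task

Drop the two wide flat spacer rings into the open lens tube on the white foot, one after the other in either order, so that they lie flat on each other at the bottom as one column. Leave the solid disc of the same width, which has no hole, where it lies.

Things in the scene. Friction and masses are not known exactly. Their poses are not given: they have to be found in the camera images.
- spacer_a: Plain flat aluminium spacer ring, 56 mm outside diameter, 12 mm thick, with an open round 36 mm hole; about 32 to 65 g. Lies flat on the bench at the start. Origin at its centre (6 mm above its underside), z along its axis. The two spacer rings are alike.
- spacer_b: Plain flat aluminium spacer ring, 56 mm outside diameter, 12 mm thick, with an open round 36 mm hole; about 32 to 65 g. Lies flat on the bench at the start. Origin at its centre (6 mm above its underside), z along its axis. The two spacer rings are alike.
- blank: Solid aluminium blanking disc, 56 mm diameter and 12 mm thick like the spacer rings but without a hole; it stays where it is. Origin at its centre. The two spacer rings and this disc lie at least 110 mm apart, centre to centre; a small bystander ring (28 mm wide) is not wanted either.
- tube_floor (a point): Centre of the inside floor of the short upright dark steel lens tube, 16 mm above the bench, z up. Tube fixed on a round white foot (124 mm wide, 12 mm high). Inside, above this point: 76 mm bore for 20 mm, then a flare to 84 mm (92 mm outside) at the rim, 28 mm above this point. Fingers do not fit in beside a ring: let go of it level just above the rim, centred within about 9 mm; it falls home.
There are look-alikes about, which are no part of the job. Leave any pink look-alike of the spacer_b alone. What is shaped like the spacer_a but purple is not meant.

How it is judged:
At the end, for the whole second after the job is handed in: Both spacer rings are at rest in the tube, level within 10 degrees and within 12 mm of its axis, one with its centre 6 mm and the other 18 mm above the tube's floor (within 4 mm), in either order, nothing under or between them. The solid disc never moved over 30 mm (horizontal distance between each of spacer_a, spacer_b and tube_floor below 0.012 m and angle between the z axis of each of spacer_a, spacer_b and the z axis of tube_floor, either way round below 0.175 rad and linear speed of each of spacer_a, spacer_b below 0.02 m/s and ((z of spacer_a in the frame of tube_floor between 0.002 and 0.01 m and z of spacer_b in the frame of tube_floor between 0.014 and 0.022 m) or (z of spacer_a in the frame of tube_floor between 0.014 and 0.022 m and z of spacer_b in the frame of tube_floor between 0.002 and 0.01 m))); the robot touches nothing.
It fails at once if the solid disc is moved more than 30 mm from where it lay (distance of blank from where it was at the start of the episode above 0.03 m).
It also fails if it takes over 51 s, if anything falls off the work surface, if the arm or the gripper's body presses on something with over 40 N, if the wrist force passes 120 N, or if a joint passes its speed limit or range.

## Robot

A 7-joint arm with a two-finger parallel gripper is mounted at the origin on the work surface. World frame = base frame: x ahead of the robot, y to its left, z up, the work surface at z = 0. Lengths are in m, angles in rad, forces in N, time in s.
With the tool pointing down it reaches from about 0.35 to 0.9 m from the base axis. Payload 19.9 kg.
Tool frame: the origin (TCP) lies at the very end of the fingers, on their centre line; the grasp point (between the pads) lies r.pinch_z behind it (r.pinch_z is the distance from the TCP to the grasp point, in m); y points along the fingers, z is the direction in which the jaws open and shut, and the axes are right-handed (so a half turn about y gives the same grasp; the last joint's range is limited). The gripper opens to 85 mm and grips with 20 to 120 N. Pads are 22 mm wide; open, the fingers measure 114 mm over their backs; the gripper's body (76 mm by 85 mm) begins 54 mm behind the grasp point. The pads swing forward as they close: fully open they stand 13 mm farther back than shut.
Start: joints at [-1.194, 0.417, -0.01, 1.614, 0.005, 1.111, -0.053], TCP at [0.254, 0.571, 0.231] pointing down, gripper open.
Joint ranges: [-2.81, 2.81], [-0.39, 2.02], [-1.27, 1.25], [0.06, 2.57], [-1.19, 4.33], [0.19, 2], [-2.82, 2.82]. Speed limits (rad/s): [1.89, 1.89, 2.39, 2.39, 3.01, 3.01, 3.01].

## Interface

Orientations are given as [roll, pitch, yaw] about the fixed x, y, z axes, in that order (R = Rz(yaw) Ry(pitch) Rx(roll)).
In Python, from station import r gives the robot as it stands. The module is installed in compiled form; this text tells all that it offers.
- The arm moves only by the tool move_arm, never from a script. Its argument "deltas" is a list of rows, each an object of numbers: "rx", "ry", "rz": the turn, a rotation vector about the tool's x, y, z in degrees; "tx", "ty", "tz": the shift along the tool's x, y, z in m; "claw": the finger opening in m, from 0 to 0.0854. A call has exactly 5 rows; each row shifts and turns the commanded pose from where the row before left it, along the tool's axes as they then stand; what a row does not reach is not made up. A row lasts 1/12 s, in which the tool goes at most 41.7 mm and 7.16 degrees, less where a joint would pass 70% of its speed; a pose out of reach is approached as far as the arm can. A call with a gripper value outside its range is refused whole. The fingers move at their own pace and stop on an object; "grip_force" is the grip in N (left out, the last holds). Time passes only in rows, so rows that do not move let the fingers close, or fill a call up. It gives the time, the measured TCP pose, the force and the opening at its end, in the units of the state.
- r.state(): the state, without advancing time (a new reading comes with each control period).
- r.read_camera(name): name is "scene" or "side" or "wrist"; returns the picture (480x640x3 uint8, red, green, blue); there is no depth.
- r.camera_model(name): a dict with "fovy" (degrees; the focal length in pixels is half the picture's height over the tangent of half this angle, whatever the lens; pixels are square), "cx", "cy" (the principal point, pixels), "extrinsics" (4x4, takes a point from camera to world coordinates); the wrist camera has in their place "T_tool_cam" (4x4, takes a point from camera to tool coordinates, whose origin is the TCP and whose axes are the tool frame's). Camera axes: x right, y up, looking along -z (the intrinsics and any distortion apply to the point x, -y, -z); pixel columns grow to the right and rows downward; lengths in m; the calibration is good to about 2 mm. A picture is of the moment at which its call begins: read the wrist's pose just before it. camera_model takes no time and is no camera call.
- r.sign_off(): hands the job in, once; it reports no verdict.
The state is a dict: "time_s": time; "joints": joint angles; "joint_vel": joint speeds; "joint_efforts": joint torques, N m; "ee_pos": TCP position; "ee_rot": TCP orientation; "ft_force": force on the tool from outside, world axes, zero at the start; "ft_torque": the same for the moment, N m; "grip_width": finger opening in m.
Only numpy, scipy, OpenCV 4.12 (cv2) and the standard library are available. Lean on these libraries where they do the work, as an engineer would, in place of code of your own. Each camera call takes 0.05 s, during which the arm holds its last target. There are 200 camera calls.

## Working session

There is one attempt and no reset: what is moved stays moved. The work goes in short steps, Python scripts to look and compute and a tool call to move; the robot and the scene stay as the last step left them, time stands still between calls to the robot, and variables do not carry over. Pictures are saved under pics/ and viewed, about 8 in all and at most 12, crops included, and the job is handed in when it is done.

Besides the shell and the picture viewer there is one more tool, called as name([rows], argument=value, ...), one row to a line, values as JSON. move_arm: Moves the arm, as the interface text tells. Its arguments: {"type":"object","properties":{"deltas":{"type":"array"},"grip_force":{"type":"number"}},"required":["deltas"]}

```bash
mkdir -p pics
python3 - <<'E'
from station import r
import cv2,numpy as np
s=r.state();print(s, r.pinch_z)
for n in ["scene","side"]:
    im=r.read_camera(n);cv2.imwrite(f"pics/{n}0.png",im[:,:,::-1]);print(n,r.camera_model(n))
im=r.read_camera("wrist");cv2.imwrite("pics/wrist0.png",im[:,:,::-1]);print(r.camera_model("wrist"))
E
```

```text
{'time_s': 0.0, 'joints': array([-1.19452297,  0.41799144, -0.01032193,  1.614175  ,  0.00468127,
        1.11067383, -0.05298276]), 'joint_vel': array([ 5.08545862e-05,  6.52512871e-04,  1.16412138e-03,  4.67432576e-04,
       -7.94922263e-04,  1.66359832e-03,  3.08893490e-04]), 'joint_efforts': array([-1.10358151e-04, -8.64410019e+01,  6.78549092e-01, -4.34919620e+01,
        1.90604321e-02,  7.17923453e-03, -5.18806331e-06]), 'ee_pos': array([0.25343443, 0.57093589, 0.23064892]), 'ee_rot': array([-1.57201800e+00, -6.67716646e-05, -4.17738858e-01]), 'ft_force': array([-0.52321147,  0.51848316, -0.48684865]), 'ft_torque': array([0.0144218 , 0.04002763, 0.01518476]), 'grip_width': 0.08596466006195774} 0.0187
scene {'fovy': 55.71346451184733, 'cx': 324.9134365251241, 'cy': 243.26325499801067, 'extrinsics': array([[-2.54696202e-01, -7.10748587e-01,  6.55718149e-01,
         1.08728900e+00],
       [ 9.67021006e-01, -1.87525745e-01,  1.72349843e-01,
         1.64004338e-01],
       [ 4.66627071e-04,  6.77990075e-01,  7.35070909e-01,
         7.17785446e-01],
       [ 0.00000000e+00,  0.00000000e+00,  0.00000000e+00,
         1.00000000e+00]])}
side {'fovy': 57.82829513758652, 'cx': 321.2918653066415, 'cy': 240.8563523333921, 'extrinsics': array([[-0.99176585,  0.08845323, -0.09260958,  0.44289928],
       [-0.12756947, -0.61883791,  0.77509075,  0.60876685],
       [ 0.01124896,  0.78052269,  0.62502623,  0.52942229],
       [ 0.        ,  0.        ,  0.        ,  1.        ]])}
{'fovy': 63.21448841219739, 'cx': 316.7019710568348, 'cy': 230.19007231873437, 'T_tool_cam': array([[-3.49650557e-04, -9.61206112e-01, -2.75830906e-01,
        -6.91743260e-02],
       [-8.59993825e-04,  2.75831110e-01, -9.61205732e-01,
        -1.42010497e-01],
       [ 9.99999569e-01, -9.88732438e-05, -9.23075822e-04,
         2.59639616e-04],
       [ 0.00000000e+00,  0.00000000e+00,  0.00000000e+00,
         1.00000000e+00]])}
```

View pics/scene0.png

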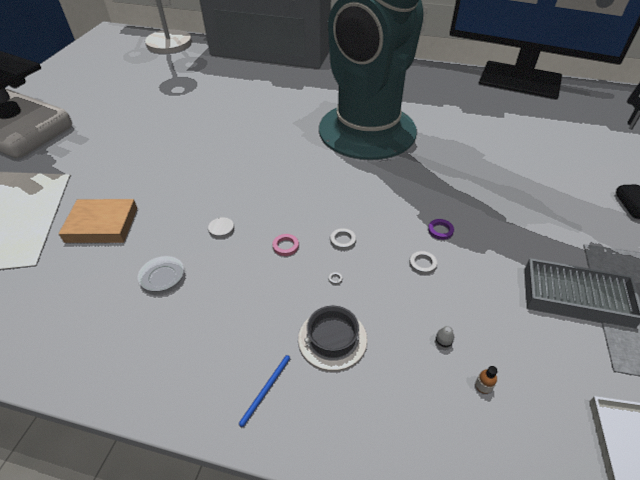

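View pics/side0.png

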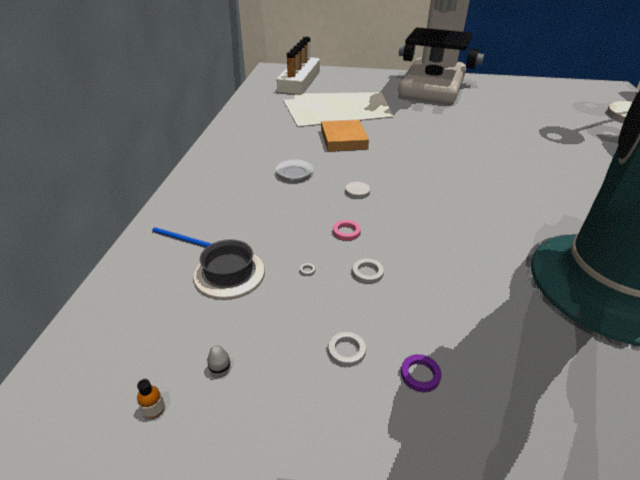

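The scene view shows the wanted rings at (343,239) and (423,262), the pink one at (286,244), the purple one at (441,229), the solid disc at (221,228), and the tube at (333,331). The side view shows the rings at (368,271) and (347,348), and the tube at (228,262).

```bash
cat > h.py <<'E'
import cv2,numpy as np
def ray(M,E,u,v):
    f=240/np.tan(np.radians(M['fovy'])/2)
    d=E[:3,:3]@np.array([(u-M['cx'])/f,-(v-M['cy'])/f,-1]);return E[:3,3],d/np.linalg.norm(d)
def plane(M,E,u,v,z):
    o,d=ray(M,E,u,v);return o+d*(z-o[2])/d[2]
def tri(rs):
    A=sum(np.eye(3)-np.outer(d,d) for o,d in rs);b=sum((np.eye(3)-np.outer(d,d))@o for o,d in rs)
    p=np.linalg.solve(A,b);return p,[np.linalg.norm(np.cross(p-o,d)) for o,d in rs]
def blob(im,uv,mask,w=60):
    n,l,st,c=cv2.connectedComponentsWithStats(mask.astype(np.uint8))
    ids=[i for i in range(1,n) if st[i,4]>60]
    i=min(ids,key=lambda i:np.hypot(*(c[i]-uv)))
    cs,_=cv2.findContours((l==i).astype(np.uint8),cv2.RETR_EXTERNAL,cv2.CHAIN_APPROX_NONE)
    ct=max(cs,key=len); return cv2.fitEllipse(ct),ct
E
python3 - <<'E'
from station import r
from h import *
seeds={'A':((343,239),(368,271)),'B':((423,262),(347,348)),'blank':((221,228),(358,190)),'tube':((333,331),(228,262)),'small':((336,278),(308,269)),'pink':((286,244),(347,230)),'purple':((441,229),(421,373))}
for k,s in seeds.items():
    rs=[]
    for n,uv in zip(("scene","side"),s):
        im=cv2.imread(f"pics/{n}0.png");h=cv2.cvtColor(im,cv2.COLOR_BGR2HSV).astype(int);g=cv2.cvtColor(im,cv2.COLOR_BGR2GRAY).astype(int)
        bg=cv2.medianBlur(g.astype(np.uint8),101).astype(int)
        m=g<90 if k=='tube' else h[...,1]>100 if k in('pink','purple') else g>bg+12
        e,_=blob(im,uv,m);M=r.camera_model(n);E=M['extrinsics'];rs.append(ray(M,E,*e[0]))
        print(k,n,np.round(e[0],1),np.round(e[1],1),'z=.012 ->',plane(M,E,*e[0],.012).round(4),'z=.03',plane(M,E,*e[0],.03).round(4)[:2])
    p,e=tri(rs);print('  tri',p.round(4),np.round(e,4))
E
```

```text
A scene [342.7 236.8] [17.3 24. ] z=.012 -> [0.4297 0.0306 0.012 ] z=.03 [0.4465 0.034 ]
A side [367.9 268.1] [19.5 29.7] z=.012 -> [0.4281 0.032  0.012 ] z=.03 [0.4286 0.0521]
  tri [0.4281 0.0302 0.0103] [0.0001 0.0001]
B scene [423.3 260.5] [18.9 25.9] z=.012 -> [0.4527 0.2051 0.012 ] z=.03 [0.4689 0.204 ]
B side [346.9 346.3] [29.1 36. ] z=.012 -> [0.451  0.2066 0.012 ] z=.03 [0.4507 0.2206]
  tri [0.451  0.2052 0.0101] [0. 0.]
blank scene [220.2 225.5] [16.4 24.6] z=.012 -> [ 0.4651 -0.2369  0.012 ] z=.03 [ 0.481  -0.2267]
blank side [357.4 187.3] [11.8 23.1] z=.012 -> [ 0.4636 -0.2363  0.012 ] z=.03 [ 0.4629 -0.2069]
  tri [ 0.4638 -0.2378  0.0108] [0.0003 0.0003]
tube scene [332.6 332.5] [51.1 54.2] z=.012 -> [0.6643 0.0672 0.012 ] z=.03 [0.6751 0.0697]
tube side [207.2 258.5] [ 45.1 117.7] z=.012 -> [0.717  0.0467 0.012 ] z=.03 [0.7074 0.0662]
  tri [0.694  0.0786 0.0501] [0.0081 0.0081]
small scene [342.7 236.8] [17.3 24. ] z=.012 -> [0.4297 0.0306 0.012 ] z=.03 [0.4465 0.034 ]
small side [367.9 268.1] [19.5 29.7] z=.012 -> [0.4281 0.032  0.012 ] z=.03 [0.4286 0.0521]
  tri [0.4281 0.0302 0.0103] [0.0001 0.0001]
pink scene [261.4 394.3] [  5.3 138.4] z=.012 -> [ 0.8054 -0.0161  0.012 ] z=.03 [ 0.8126 -0.0115]
pink side [346.1 230. ] [18.5 26.8] z=.012 -> [ 0.4755 -0.0736  0.012 ] z=.03 [ 0.4744 -0.0499]
  tri [ 0.6027 -0.1206 -0.1265] [0.1474 0.1474]
purple scene [440.7 228.7] [19.2 24.8] z=.012 -> [0.3515 0.2316 0.012 ] z=.03 [0.3703 0.2299]
purple side [420.6 372.8] [34.8 40.6] z=.012 -> [0.346  0.2377 0.012 ] z=.03 [0.3494 0.2506]
  tri [0.3445 0.2324 0.005 ] [0.0003 0.0003]
```

View pics/wrist0.png

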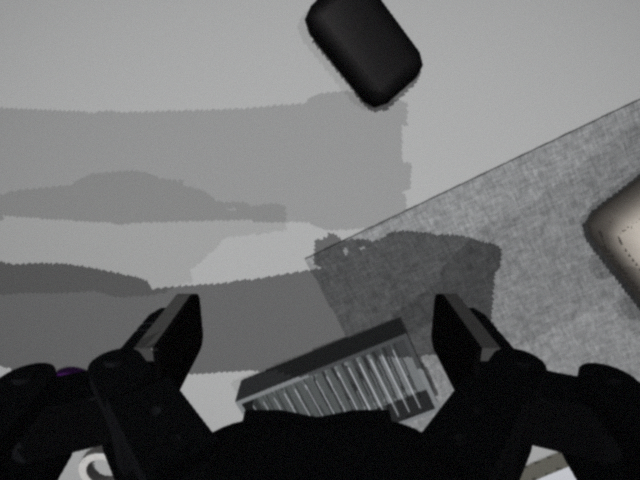

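The wrist view only shows the bench beside the rack, with no ring in sight. I'll turn the jaws to world y and move over ring B. Meanwhile I'll get a coarse tube position from the stills.

move_arm([
  {"ry": -6,"ty": 0.016},
  {"ry": -6,"ty": 0.016},
  {"ry": -6,"ty": 0.016},
  {"ry": -5.93,"ty": 0.016},
  {"ty": 0.016},
], grip_force=40)

```text
$.deltas[0]: bad value
```

move_arm([
  {"tx": 0.0198,"tz": -0.0365},
  {"tx": 0.0198,"tz": -0.0365},
  {"tx": 0.0198,"tz": -0.0365},
  {"tx": 0.0198,"tz": -0.0365},
  {"tx": 0.0198,"tz": -0.0365},
])

```text
$.deltas[0]: bad value
```

move_arm([
  {"tx": 0.0198,"tz": -0.0365},
  {"tx": 0.0198,"tz": -0.0365},
  {"tx": 0.0198,"tz": -0.0365},
  {"tx": 0.0198,"tz": -0.0365},
  {"tx": 0.0198,"tz": -0.0365},
])

```text
$.deltas[0]: bad value
```

```bash
cat >> h.py <<'E'
from scipy.spatial.transform import Rotation as Ro
def wrist(r,name):
    s=r.state();M=r.camera_model("wrist");im=r.read_camera("wrist")[:,:,::-1].copy();cv2.imwrite(f"pics/{name}.png",im)
    T=np.eye(4);T[:3,:3]=Ro.from_euler('xyz',s['ee_rot']).as_matrix();T[:3,3]=s['ee_pos']
    print(s['time_s'],s['ee_pos'].round(4),s['ee_rot'].round(4),s['ft_force'].round(1),round(s['grip_width'],4))
    return im,M,T@M['T_tool_cam']
E
python3 - <<'E'
from station import r
from h import *
im,M,E=wrist(r,"w1")
for n,(x0,y0,x1,y1) in {"scene":(300,300,366,362),"side":(195,236,260,288)}.items():
    c=cv2.imread(f"pics/{n}0.png");g=cv2.cvtColor(c,cv2.COLOR_BGR2GRAY);m=np.zeros(g.shape,bool);m[y0:y1,x0:x1]=g[y0:y1,x0:x1]<100
    e,ct=blob(c,((x0+x1)/2,(y0+y1)/2),m);ct=ct[:,0];up=ct[ct[:,1]<ct[:,1].min()+0.4*np.ptp(ct[:,1])]
    print(n,ct.min(0),ct.max(0))
    Mm=r.camera_model(n);P=np.array([plane(Mm,Mm['extrinsics'],u,v,.044)[:2] for u,v in up])
    s=np.linalg.lstsq(np.c_[2*P,np.ones(len(P))],(P**2).sum(1),rcond=None)[0];print('rim circle',s[:2],np.sqrt(s[2]+s[0]**2+s[1]**2))
E
```

```text
0.15 [0.2535 0.571  0.2308] [-1.5717e+00 -1.0000e-04 -4.1780e-01] [0.2 0.8 0.5] 0.0853
scene [306 306] [358 359]
rim circle [0.67164314 0.06857752] 0.04314428247405563
side [195 240] [254 287]
rim circle [0.68096147 0.06493458] 0.044039190601100446
```

View pics/w1.png

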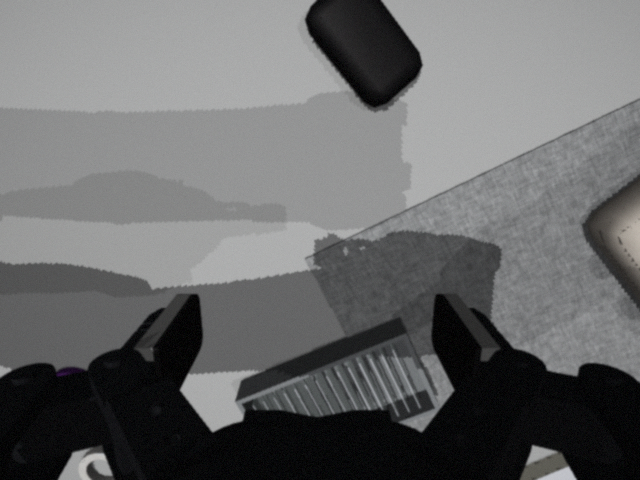

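The picture hasn't changed because the moves were refused, probably since each row needs every field. I have the tube roughly at (0.675, 0.067). I'll send the moves again with full rows.

move_arm([
  {"rx": 0,"ry": -6,"rz": 0,"tx": 0,"ty": 0.016,"tz": 0,"claw": 0.085},
  {"rx": 0,"ry": -6,"rz": 0,"tx": 0,"ty": 0.016,"tz": 0,"claw": 0.085},
  {"rx": 0,"ry": -6,"rz": 0,"tx": 0,"ty": 0.016,"tz": 0,"claw": 0.085},
  {"rx": 0,"ry": -5.93,"rz": 0,"tx": 0,"ty": 0.016,"tz": 0,"claw": 0.085},
  {"rx": 0,"ry": 0,"rz": 0,"tx": 0,"ty": 0.016,"tz": 0,"claw": 0.085},
], grip_force=40)

```text
time_s: 0.62
ee_pos: [0.2536, 0.5711, 0.1504]
ee_rot: [-1.571, 0.0, 0.007]
ft_force: [0.1, 0.7, 0.6]
grip_width: 0.0852
```

move_arm([
  {"rx": 0,"ry": 0,"rz": 0,"tx": 0.0198,"ty": 0,"tz": -0.0365,"claw": 0.085},
  {"rx": 0,"ry": 0,"rz": 0,"tx": 0.0198,"ty": 0,"tz": -0.0365,"claw": 0.085},
  {"rx": 0,"ry": 0,"rz": 0,"tx": 0.0198,"ty": 0,"tz": -0.0365,"claw": 0.085},
  {"rx": 0,"ry": 0,"rz": 0,"tx": 0.0198,"ty": 0,"tz": -0.0365,"claw": 0.085},
  {"rx": 0,"ry": 0,"rz": 0,"tx": 0.0198,"ty": 0,"tz": -0.0365,"claw": 0.085},
])

```text
time_s: 1.03
ee_pos: [0.3531, 0.3868, 0.1512]
ee_rot: [-1.571, -0.0, -0.0]
ft_force: [1.2, 1.0, 0.1]
grip_width: 0.0854
```

move_arm([
  {"rx": 0,"ry": 0,"rz": 0,"tx": 0.0198,"ty": 0,"tz": -0.0365,"claw": 0.085},
  {"rx": 0,"ry": 0,"rz": 0,"tx": 0.0198,"ty": 0,"tz": -0.0365,"claw": 0.085},
  {"rx": 0,"ry": 0,"rz": 0,"tx": 0.0198,"ty": 0,"tz": -0.0365,"claw": 0.085},
  {"rx": 0,"ry": 0,"rz": 0,"tx": 0.0198,"ty": 0,"tz": -0.0365,"claw": 0.085},
  {"rx": 0,"ry": 0,"rz": 0,"tx": 0.0198,"ty": 0,"tz": -0.0365,"claw": 0.085},
])

```text
time_s: 1.45
ee_pos: [0.4521, 0.2043, 0.1515]
ee_rot: [-1.571, -0.0, 0.0]
ft_force: [0.5, 1.7, 0.3]
grip_width: 0.085
```

Run:
```python
from station import r
from h import *
im,M,E=wrist(r,"w2")
```

```text
1.45 [0.4521 0.2043 0.1515] [-1.5707e+00 -3.0000e-04  0.0000e+00] [0.5 1.7 0.3] 0.085
```

View pics/w2.png

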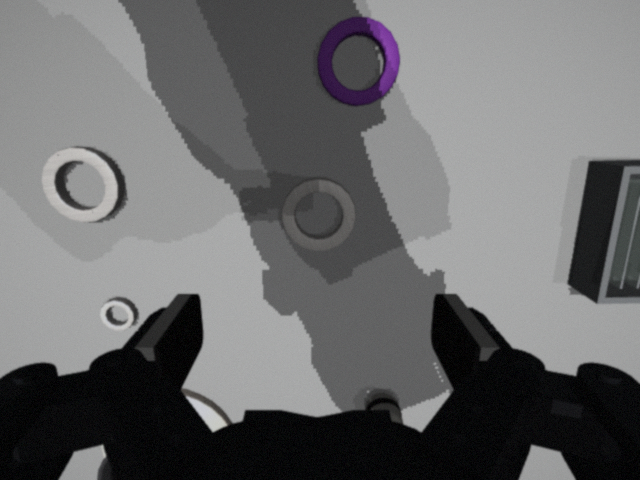

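The wrist picture shows ring B centred at about (318,214.5) between the fingers, in shadow. Ring A is at about (81,184).

Run:
```python
from station import r
from h import *
s=r.state();M=r.camera_model("wrist")
T=np.eye(4);T[:3,:3]=Ro.from_euler('xyz',s['ee_rot']).as_matrix();T[:3,3]=s['ee_pos'];E=T@M['T_tool_cam']
S=r.camera_model("side");C=r.camera_model("scene")
for k,w,c,d in(("B",(318,214.5),(423.3,260.5),(346.9,346.3)),("A",(81,184),(342.7,236.8),(367.9,268.1))):
    print(k,plane(M,E,*w,.012).round(4),tri([ray(M,E,*w),ray(C,C['extrinsics'],*c),ray(S,S['extrinsics'],*d)]))
```

```text
B [0.4557 0.1975 0.012 ] (array([0.45302955, 0.20228828, 0.01053457]), [np.float64(0.005631266078069797), np.float64(0.0030770790217218877), np.float64(0.003243003564676315)])
A [0.4316 0.0254 0.012 ] (array([0.42967733, 0.029357  , 0.01239755]), [np.float64(0.0035425510869112227), np.float64(0.001277507000060636), np.float64(0.002630318919206893)])
```

Run:
```python
from station import r
from h import *
s=r.state();M=r.camera_model("wrist");print(s['ee_pos'],s['ee_rot'],s['time_s'],s['joint_vel'].round(3))
T=np.eye(4);T[:3,:3]=Ro.from_euler('xyz',[-1.5707,-.0003,0]).as_matrix();T[:3,3]=[.4521,.2043,.1515];E=T@M['T_tool_cam']
for w in((318,214.5),(81,184)):print('w2 pose',plane(M,E,*w,.012).round(4))
im,M,E=wrist(r,"w3")
g=cv2.cvtColor(im,cv2.COLOR_BGR2GRAY)
for roi,k in (((240,140,400,290),'B'),((30,130,150,240),'A')):
    x0,y0,x1,y1=roi;c=cv2.HoughCircles(cv2.medianBlur(g[y0:y1,x0:x1],3),cv2.HOUGH_GRADIENT,1.0,200,param1=60,param2=12,minRadius=33,maxRadius=43)
    if c is None: continue
    u,v,R=c[0][0]; u+=x0;v+=y0; print(k,u,v,R,plane(M,E,u,v,.012).round(4))
```

```text
[0.45580409 0.19667351 0.15150048] [-1.57327925e+00 -1.54181355e-03 -7.99466849e-03] 1.5 [-0.065  0.003 -0.018 -0.001  0.02   0.004 -0.189]
w2 pose [0.4518 0.2054 0.012 ]
w2 pose [0.429  0.0334 0.012 ]
1.5 [0.4558 0.1967 0.1515] [-1.5733e+00 -1.5000e-03 -8.0000e-03] [  5.1 -12.3   0.3] 0.0848
B 328.5 210.5 36.1 [0.4527 0.2053 0.012 ]
A 84.5 186.5 42.4 [0.4334 0.0276 0.012 ]
```

Casting from the same instant puts ring B at (0.452, 0.2055) and ring A at about (0.429, 0.0325), which agrees with the fixed cameras. The arm overshoots a little, so I'll end each move slowly. Next is the descent.

move_arm([
  {"rx": 0,"ry": 0,"rz": 0,"tx": 0.0005,"ty": 0.03,"tz": -0.0005,"claw": 0.085},
  {"rx": 0,"ry": 0,"rz": 0,"tx": 0,"ty": 0.035,"tz": 0,"claw": 0.085},
  {"rx": 0,"ry": 0,"rz": 0,"tx": 0,"ty": 0.03,"tz": 0,"claw": 0.085},
  {"rx": 0,"ry": 0,"rz": 0,"tx": 0,"ty": 0.02,"tz": 0,"claw": 0.085},
  {"rx": 0,"ry": 0,"rz": 0,"tx": 0,"ty": 0.015,"tz": 0,"claw": 0.085},
])

```text
time_s: 1.97
ee_pos: [0.4511, 0.2053, 0.0192]
ee_rot: [-1.572, 0.002, -0.0]
ft_force: [0.8, -0.2, -0.5]
grip_width: 0.085
```

move_arm([
  {"rx": 0,"ry": 0,"rz": 0,"tx": 0,"ty": 0.008,"tz": 0,"claw": 0.085},
  {"rx": 0,"ry": 0,"rz": 0,"tx": 0,"ty": 0.006,"tz": 0,"claw": 0.085},
  {"rx": 0,"ry": 0,"rz": 0,"tx": 0,"ty": 0.003,"tz": 0,"claw": 0.085},
  {"rx": 0,"ry": 0,"rz": 0,"tx": 0,"ty": 0,"tz": 0,"claw": 0.085},
  {"rx": 0,"ry": 0,"rz": 0,"tx": 0,"ty": 0,"tz": 0,"claw": 0.085},
])

```text
time_s: 2.38
ee_pos: [0.4524, 0.2059, 0.0049]
ee_rot: [-1.57, -0.001, -0.0]
ft_force: [-0.0, 0.3, 0.2]
grip_width: 0.0849
```

move_arm([
  {"rx": 0,"ry": 0,"rz": 0,"tx": 0,"ty": 0.002,"tz": 0,"claw": 0.085},
  {"rx": 0,"ry": 0,"rz": 0,"tx": 0,"ty": 0.002,"tz": 0,"claw": 0.07},
  {"rx": 0,"ry": 0,"rz": 0,"tx": 0,"ty": 0,"tz": 0,"claw": 0.05},
  {"rx": 0,"ry": 0,"rz": 0,"tx": 0,"ty": 0,"tz": 0,"claw": 0.05},
  {"rx": 0,"ry": 0,"rz": 0,"tx": 0,"ty": 0,"tz": 0,"claw": 0.05},
], grip_force=40)

```text
time_s: 2.8
ee_pos: [0.4521, 0.2057, 0.0009]
ee_rot: [-1.571, -0.0, -0.0]
ft_force: [-4.3, -1.5, 16.3]
grip_width: 0.0542
```

move_arm([
  {"rx": 0,"ry": 0,"rz": 0,"tx": 0,"ty": 0,"tz": 0,"claw": 0.05},
  {"rx": 0,"ry": 0,"rz": 0,"tx": 0,"ty": 0,"tz": 0,"claw": 0.05},
  {"rx": 0,"ry": 0,"rz": 0,"tx": 0,"ty": 0,"tz": 0,"claw": 0.05},
  {"rx": 0,"ry": 0,"rz": 0,"tx": 0,"ty": 0,"tz": 0,"claw": 0.05},
  {"rx": 0,"ry": 0,"rz": 0,"tx": 0,"ty": 0,"tz": 0,"claw": 0.05},
])

```text
time_s: 3.22
ee_pos: [0.4521, 0.2057, 0.0009]
ee_rot: [-1.571, -0.0, -0.0]
ft_force: [-5.0, -2.7, 15.5]
grip_width: 0.0544
```

move_arm([
  {"rx": 0,"ry": 0,"rz": 0,"tx": 0,"ty": -0.015,"tz": 0,"claw": 0.05},
  {"rx": 0,"ry": 0,"rz": 0,"tx": 0,"ty": -0.03,"tz": 0,"claw": 0.05},
  {"rx": 0,"ry": 0,"rz": 0,"tx": 0,"ty": -0.034,"tz": 0,"claw": 0.05},
  {"rx": 0,"ry": 0,"rz": 0,"tx": 0.015,"ty": -0.035,"tz": -0.003,"claw": 0.05},
  {"rx": 0,"ry": 0,"rz": 0,"tx": 0.025,"ty": -0.03,"tz": -0.004,"claw": 0.05},
])

```text
time_s: 3.63
ee_pos: [0.4909, 0.1992, 0.1468]
ee_rot: [-1.57, 0.0, 0.002]
ft_force: [1.8, 1.6, -0.9]
grip_width: 0.0541
```

move_arm([
  {"rx": 0,"ry": 0,"rz": 0,"tx": 0.038,"ty": -0.005,"tz": -0.006,"claw": 0.05},
  {"rx": 0,"ry": 0,"rz": 0,"tx": 0.038,"ty": 0,"tz": -0.006,"claw": 0.05},
  {"rx": 0,"ry": 0,"rz": 0,"tx": 0.038,"ty": 0,"tz": -0.006,"claw": 0.05},
  {"rx": 0,"ry": 0,"rz": 0,"tx": 0.038,"ty": 0,"tz": -0.006,"claw": 0.05},
  {"rx": 0,"ry": 0,"rz": 0,"tx": 0.025,"ty": 0,"tz": -0.004,"claw": 0.05},
])

```text
time_s: 4.05
ee_pos: [0.6718, 0.1692, 0.1492]
ee_rot: [-1.571, -0.001, -0.001]
ft_force: [-0.0, -0.6, -0.2]
grip_width: 0.054
```

move_arm([
  {"rx": 0,"ry": 0,"rz": 0,"tx": 0.018,"ty": 0,"tz": -0.003,"claw": 0.05},
  {"rx": 0,"ry": 0,"rz": 0,"tx": 0.013,"ty": 0,"tz": 0,"claw": 0.05},
  {"rx": 0,"ry": 0,"rz": 0,"tx": 0,"ty": 0,"tz": 0,"claw": 0.05},
  {"rx": 0,"ry": 0,"rz": 0,"tx": 0,"ty": 0,"tz": 0,"claw": 0.05},
  {"rx": 0,"ry": 0,"rz": 0,"tx": 0,"ty": 0,"tz": 0,"claw": 0.05},
])

```text
time_s: 4.47
ee_pos: [0.6994, 0.1678, 0.1491]
ee_rot: [-1.571, 0.001, 0.0]
ft_force: [1.4, 0.0, -1.0]
grip_width: 0.0541
```

Run:
```python
from station import r
from h import *
im,M,E=wrist(r,"w4")
```

```text
4.4667 [0.6994 0.1678 0.1491] [-1.5708e+00  6.0000e-04  2.0000e-04] [ 1.4  0.  -1. ] 0.0541
```

View pics/w4.png

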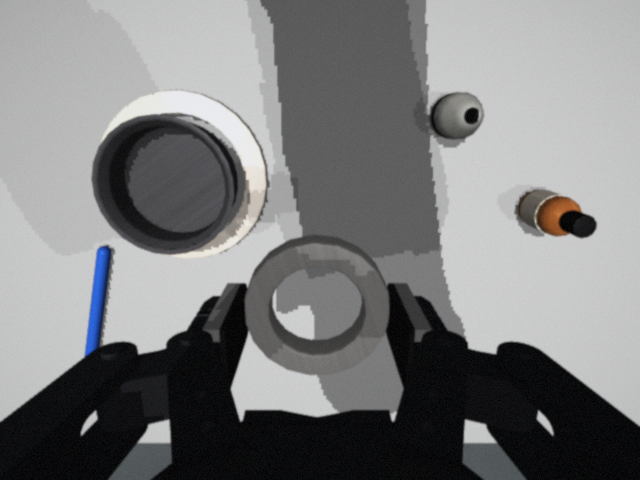

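The ring is held level, centred between the pads at about (317,306). The tube rim is centred near (168,183), with the foot visible behind it. I'll fit the rim.

```bash
cat >> h.py <<'E'
def rim(im,M,E,c,R,z):
    "outer rim: strongest bright-to-dark step on radial scan, then circle on plane z with outlier trimming"
    g=cv2.GaussianBlur(cv2.cvtColor(im,cv2.COLOR_BGR2GRAY),(3,3),0).astype(float);P=[]
    for a in np.linspace(0,2*np.pi,120,endpoint=False):
        rr=np.arange(R*.85,R*1.2,.5);x=c[0]+rr*np.cos(a);y=c[1]+rr*np.sin(a)
        p=cv2.remap(g.astype(np.float32),x.astype(np.float32)[None],y.astype(np.float32)[None],1)[0]
        d=p[4:]-p[:-4];i=d.argmax()
        if d[i]>30:P.append(plane(M,E,x[i+2],y[i+2],z)[:2])
    P=np.array(P)
    for _ in range(6):
        s=np.linalg.lstsq(np.c_[2*P,np.ones(len(P))],(P**2).sum(1),rcond=None)[0];q=np.sqrt(s[2]+s[:2]@s[:2])
        e=abs(np.linalg.norm(P-s[:2],axis=1)-q);P=P[e<max(2.0*np.median(e),.001)]
    return s[:2],q,len(P)
E
python3 - <<'E'
from station import r
from h import *
im=cv2.imread("pics/w4.png");M=r.camera_model("wrist")
T=np.eye(4);T[:3,:3]=Ro.from_euler('xyz',[-1.5708,.0006,.0002]).as_matrix();T[:3,3]=[.6994,.1678,.1491];E=T@M['T_tool_cam']
for z in(.04,.044,.048):print(z,rim(im,M,E,(168,183),76,z))
print(r.state()['ee_pos'])
E
```

```text
0.04 (array([0.67343016, 0.06973028]), np.float64(0.04701988398577439), 58)
0.044 (array([0.67274349, 0.07128811]), np.float64(0.04627101719728858), 58)
0.048 (array([0.67205682, 0.07284594]), np.float64(0.045522150408799256), 58)
[0.69939637 0.16789695 0.1493461 ]
```

The fitted rim radius of 46.3 mm at z = 0.044 matches the 92 mm outside diameter, so I take the tube axis as (0.6725, 0.0705). I'll carry the ring over it and lower it to just above the rim.

move_arm([
  {"rx": 0,"ry": 0,"rz": 0,"tx": -0.006,"ty": 0,"tz": -0.022,"claw": 0.05},
  {"rx": 0,"ry": 0,"rz": 0,"tx": -0.009,"ty": 0.01,"tz": -0.03,"claw": 0.05},
  {"rx": 0,"ry": 0,"rz": 0,"tx": -0.008,"ty": 0.02,"tz": -0.025,"claw": 0.05},
  {"rx": 0,"ry": 0,"rz": 0,"tx": -0.004,"ty": 0.02,"tz": -0.013,"claw": 0.05},
  {"rx": 0,"ry": 0,"rz": 0,"tx": -0.002,"ty": 0.02,"tz": -0.007,"claw": 0.05},
])

```text
time_s: 4.93
ee_pos: [0.6701, 0.0681, 0.0794]
ee_rot: [-1.572, -0.001, -0.002]
ft_force: [0.4, 0.7, -0.3]
grip_width: 0.0543
```

move_arm([
  {"rx": 0,"ry": 0,"rz": 0,"tx": 0,"ty": 0.014,"tz": 0,"claw": 0.05},
  {"rx": 0,"ry": 0,"rz": 0,"tx": 0,"ty": 0.01,"tz": 0,"claw": 0.05},
  {"rx": 0,"ry": 0,"rz": 0,"tx": 0,"ty": 0.006,"tz": 0,"claw": 0.05},
  {"rx": 0,"ry": 0,"rz": 0,"tx": 0,"ty": 0,"tz": 0,"claw": 0.05},
  {"rx": 0,"ry": 0,"rz": 0,"tx": 0,"ty": 0,"tz": 0,"claw": 0.05},
])

```text
time_s: 5.35
ee_pos: [0.6714, 0.0716, 0.0497]
ee_rot: [-1.571, -0.001, 0.001]
ft_force: [-0.0, 0.8, -0.5]
grip_width: 0.0538
```

Run:
```python
from station import r
from h import *
a=r.read_camera("scene")[250:400,250:420,::-1];b=r.read_camera("side")[190:340,140:310,::-1]
cv2.imwrite("pics/c1.png",cv2.resize(np.hstack([a,b]),None,fx=2.3,fy=2.3));print(r.state()['ee_pos'],r.state()['ft_force'])
```

```text
[0.67163204 0.07127107 0.05028301] [ 0.72224576 -0.27956977 -1.14035556]
```

View pics/c1.png

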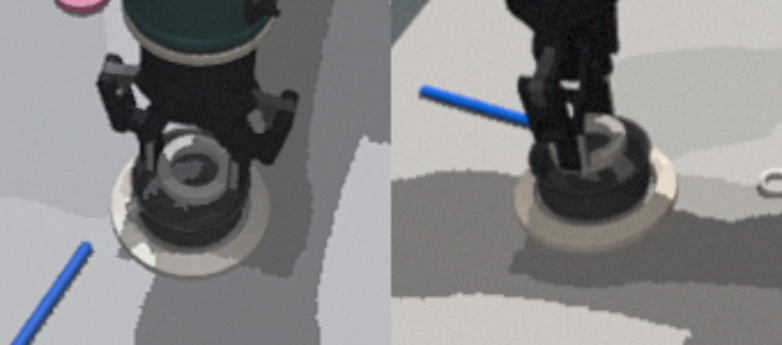

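Both views show the ring level and centred just above the rim, so I'll release it, rise and check.

move_arm([
  {"rx": 0,"ry": 0,"rz": 0,"tx": 0,"ty": 0,"tz": 0,"claw": 0.085},
  {"rx": 0,"ry": 0,"rz": 0,"tx": 0,"ty": 0,"tz": 0,"claw": 0.085},
  {"rx": 0,"ry": 0,"rz": 0,"tx": 0,"ty": 0,"tz": 0,"claw": 0.085},
  {"rx": 0,"ry": 0,"rz": 0,"tx": 0,"ty": 0,"tz": 0,"claw": 0.085},
  {"rx": 0,"ry": 0,"rz": 0,"tx": 0,"ty": 0,"tz": 0,"claw": 0.085},
])

```text
time_s: 5.87
ee_pos: [0.6711, 0.0706, 0.0495]
ee_rot: [-1.571, -0.0, -0.0]
ft_force: [1.0, -1.0, -1.0]
grip_width: 0.0853
```

move_arm([
  {"rx": 0,"ry": 0,"rz": 0,"tx": 0,"ty": -0.02,"tz": 0,"claw": 0.085},
  {"rx": 0,"ry": 0,"rz": 0,"tx": 0,"ty": -0.03,"tz": 0,"claw": 0.085},
  {"rx": 0,"ry": 0,"rz": 0,"tx": 0,"ty": -0.03,"tz": 0,"claw": 0.085},
  {"rx": 0,"ry": 0,"rz": 0,"tx": 0,"ty": -0.015,"tz": 0,"claw": 0.085},
  {"rx": 0,"ry": 0,"rz": 0,"tx": 0,"ty": -0.005,"tz": 0,"claw": 0.085},
])

```text
time_s: 6.28
ee_pos: [0.6723, 0.0707, 0.1527]
ee_rot: [-1.57, -0.004, -0.0]
ft_force: [-0.2, -0.2, -0.2]
grip_width: 0.085
```

Run:
```python
from station import r
from h import *
im,M,E=wrist(r,"w5")
```

```text
6.2833 [0.6723 0.0707 0.1527] [-1.5702e+00 -4.2000e-03 -3.0000e-04] [-0.2 -0.2 -0.2] 0.085
```

View pics/w5.png

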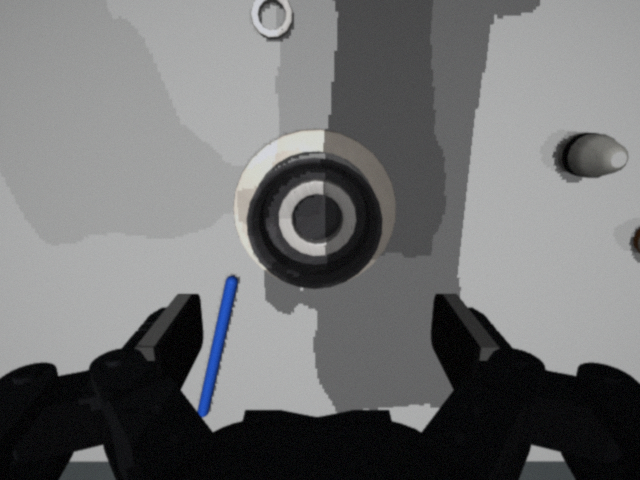

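The first ring lies flat and centred in the tube at (317,217), with the rim concentric around it. Now for ring A.

move_arm([
  {"rx": 0,"ry": 0,"rz": 0,"tx": -0.02,"ty": 0,"tz": -0.003,"claw": 0.085},
  {"rx": 0,"ry": 0,"rz": 0,"tx": -0.038,"ty": 0,"tz": -0.006,"claw": 0.085},
  {"rx": 0,"ry": 0,"rz": 0,"tx": -0.038,"ty": 0,"tz": -0.006,"claw": 0.085},
  {"rx": 0,"ry": 0,"rz": 0,"tx": -0.038,"ty": 0,"tz": -0.006,"claw": 0.085},
  {"rx": 0,"ry": 0,"rz": 0,"tx": -0.038,"ty": 0,"tz": -0.006,"claw": 0.085},
])

```text
time_s: 6.75
ee_pos: [0.4965, 0.0433, 0.148]
ee_rot: [-1.571, 0.002, -0.0]
ft_force: [0.2, -0.5, 0.4]
grip_width: 0.085
```

move_arm([
  {"rx": 0,"ry": 0,"rz": 0,"tx": -0.035,"ty": 0,"tz": -0.006,"claw": 0.085},
  {"rx": 0,"ry": 0,"rz": 0,"tx": -0.02,"ty": 0,"tz": -0.003,"claw": 0.085},
  {"rx": 0,"ry": 0,"rz": 0,"tx": -0.01,"ty": 0,"tz": -0.002,"claw": 0.085},
  {"rx": 0,"ry": 0,"rz": 0,"tx": -0.005,"ty": 0,"tz": 0,"claw": 0.085},
  {"rx": 0,"ry": 0,"rz": 0,"tx": 0,"ty": 0,"tz": 0,"claw": 0.085},
])

```text
time_s: 7.17
ee_pos: [0.429, 0.0328, 0.1492]
ee_rot: [-1.571, 0.0, -0.0]
ft_force: [1.3, 0.5, 0.2]
grip_width: 0.0852
```

move_arm([
  {"rx": 0,"ry": 0,"rz": 0,"tx": 0,"ty": 0,"tz": 0,"claw": 0.085},
  {"rx": 0,"ry": 0,"rz": 0,"tx": 0,"ty": 0,"tz": 0,"claw": 0.085},
  {"rx": 0,"ry": 0,"rz": 0,"tx": 0,"ty": 0,"tz": 0,"claw": 0.085},
  {"rx": 0,"ry": 0,"rz": 0,"tx": 0,"ty": 0,"tz": 0,"claw": 0.085},
  {"rx": 0,"ry": 0,"rz": 0,"tx": 0,"ty": 0,"tz": 0,"claw": 0.085},
])

```text
time_s: 7.58
ee_pos: [0.4293, 0.0327, 0.1492]
ee_rot: [-1.571, 0.0, -0.0]
ft_force: [0.2, 0.4, -0.6]
grip_width: 0.085
```

Run:
```python
from station import r
from h import *
im,M,E=wrist(r,"w6")
g=cv2.cvtColor(im,cv2.COLOR_BGR2GRAY);x0,y0,x1,y1=240,140,400,290
c=cv2.HoughCircles(cv2.medianBlur(g[y0:y1,x0:x1],3),cv2.HOUGH_GRADIENT,1.0,200,param1=60,param2=12,minRadius=33,maxRadius=40)
u,v,R=c[0][0];u+=x0;v+=y0;print(u,v,R,plane(M,E,u,v,.012).round(4))
```

```text
7.5833 [0.4293 0.0327 0.1492] [-1.571e+00  2.000e-04 -1.000e-04] [ 0.2  0.4 -0.6] 0.085
315.5 215.5 36.0 [0.4291 0.032  0.012 ]
```

View pics/w6.png

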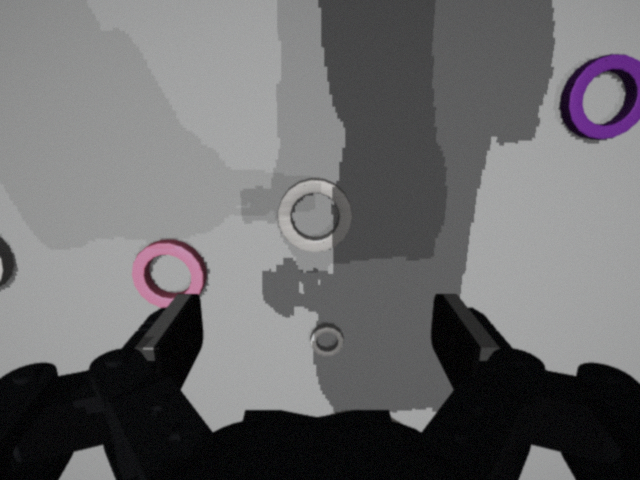

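Ring A is centred between the fingers at (315,215), the small ring is clear at (327,340), and the pink ring is clear on the left. I'll descend and grip.

move_arm([
  {"rx": 0,"ry": 0,"rz": 0,"tx": 0,"ty": 0.03,"tz": -0.0005,"claw": 0.085},
  {"rx": 0,"ry": 0,"rz": 0,"tx": 0,"ty": 0.035,"tz": 0,"claw": 0.085},
  {"rx": 0,"ry": 0,"rz": 0,"tx": 0,"ty": 0.03,"tz": 0,"claw": 0.085},
  {"rx": 0,"ry": 0,"rz": 0,"tx": 0,"ty": 0.02,"tz": 0,"claw": 0.085},
  {"rx": 0,"ry": 0,"rz": 0,"tx": 0,"ty": 0.013,"tz": 0,"claw": 0.085},
])

```text
time_s: 8.05
ee_pos: [0.4281, 0.032, 0.0192]
ee_rot: [-1.571, 0.002, -0.0]
ft_force: [-0.4, -0.5, -0.3]
grip_width: 0.0849
```

move_arm([
  {"rx": 0,"ry": 0,"rz": 0,"tx": 0,"ty": 0.01,"tz": 0,"claw": 0.085},
  {"rx": 0,"ry": 0,"rz": 0,"tx": 0,"ty": 0.006,"tz": 0,"claw": 0.085},
  {"rx": 0,"ry": 0,"rz": 0,"tx": 0,"ty": 0.004,"tz": 0,"claw": 0.085},
  {"rx": 0,"ry": 0,"rz": 0,"tx": 0,"ty": 0,"tz": 0,"claw": 0.085},
  {"rx": 0,"ry": 0,"rz": 0,"tx": 0,"ty": 0,"tz": 0,"claw": 0.07},
])

```text
time_s: 8.47
ee_pos: [0.4294, 0.0322, 0.0018]
ee_rot: [-1.571, -0.001, -0.0]
ft_force: [-0.7, 0.4, 0.7]
grip_width: 0.0751
```

move_arm([
  {"rx": 0,"ry": 0,"rz": 0,"tx": 0,"ty": 0,"tz": 0,"claw": 0.05},
  {"rx": 0,"ry": 0,"rz": 0,"tx": 0,"ty": 0,"tz": 0,"claw": 0.05},
  {"rx": 0,"ry": 0,"rz": 0,"tx": 0,"ty": 0,"tz": 0,"claw": 0.05},
  {"rx": 0,"ry": 0,"rz": 0,"tx": 0,"ty": 0,"tz": 0,"claw": 0.05},
  {"rx": 0,"ry": 0,"rz": 0,"tx": 0,"ty": 0,"tz": 0,"claw": 0.05},
])

```text
time_s: 8.88
ee_pos: [0.4295, 0.0323, 0.0024]
ee_rot: [-1.571, -0.001, -0.0]
ft_force: [-5.7, -0.3, 23.4]
grip_width: 0.054
```

move_arm([
  {"rx": 0,"ry": 0,"rz": 0,"tx": 0,"ty": 0,"tz": 0,"claw": 0.05},
  {"rx": 0,"ry": 0,"rz": 0,"tx": 0,"ty": 0,"tz": 0,"claw": 0.05},
  {"rx": 0,"ry": 0,"rz": 0,"tx": 0,"ty": 0,"tz": 0,"claw": 0.05},
  {"rx": 0,"ry": 0,"rz": 0,"tx": 0,"ty": 0,"tz": 0,"claw": 0.05},
  {"rx": 0,"ry": 0,"rz": 0,"tx": 0,"ty": 0,"tz": 0,"claw": 0.05},
])

```text
time_s: 9.3
ee_pos: [0.4295, 0.0323, 0.0024]
ee_rot: [-1.571, -0.001, -0.0]
ft_force: [-5.9, -0.2, 22.8]
grip_width: 0.0538
```

move_arm([
  {"rx": 0,"ry": 0,"rz": 0,"tx": 0,"ty": -0.015,"tz": 0,"claw": 0.05},
  {"rx": 0,"ry": 0,"rz": 0,"tx": 0,"ty": -0.03,"tz": 0,"claw": 0.05},
  {"rx": 0,"ry": 0,"rz": 0,"tx": 0,"ty": -0.034,"tz": 0,"claw": 0.05},
  {"rx": 0,"ry": 0,"rz": 0,"tx": 0.015,"ty": -0.035,"tz": 0.003,"claw": 0.05},
  {"rx": 0,"ry": 0,"rz": 0,"tx": 0.025,"ty": -0.03,"tz": 0.004,"claw": 0.05},
])

```text
time_s: 9.72
ee_pos: [0.468, 0.039, 0.1482]
ee_rot: [-1.571, -0.001, -0.0]
ft_force: [0.7, 0.8, -1.5]
grip_width: 0.0538
```

move_arm([
  {"rx": 0,"ry": 0,"rz": 0,"tx": 0.038,"ty": -0.004,"tz": 0.006,"claw": 0.05},
  {"rx": 0,"ry": 0,"rz": 0,"tx": 0.038,"ty": 0,"tz": 0.006,"claw": 0.05},
  {"rx": 0,"ry": 0,"rz": 0,"tx": 0.038,"ty": 0,"tz": 0.006,"claw": 0.05},
  {"rx": 0,"ry": 0,"rz": 0,"tx": 0.038,"ty": 0,"tz": 0.006,"claw": 0.05},
  {"rx": 0,"ry": 0,"rz": 0,"tx": 0.025,"ty": 0,"tz": 0.004,"claw": 0.05},
])

```text
time_s: 10.13
ee_pos: [0.6488, 0.0678, 0.1497]
ee_rot: [-1.571, -0.001, 0.0]
ft_force: [-0.4, -0.4, -0.1]
grip_width: 0.0532
```

move_arm([
  {"rx": 0,"ry": 0,"rz": 0,"tx": 0.015,"ty": 0,"tz": 0.0025,"claw": 0.05},
  {"rx": 0,"ry": 0,"rz": 0,"tx": 0.007,"ty": 0,"tz": 0.001,"claw": 0.05},
  {"rx": 0,"ry": 0,"rz": 0,"tx": 0.003,"ty": 0,"tz": 0,"claw": 0.05},
  {"rx": 0,"ry": 0,"rz": 0,"tx": 0,"ty": 0,"tz": 0,"claw": 0.05},
  {"rx": 0,"ry": 0,"rz": 0,"tx": 0,"ty": 0,"tz": 0,"claw": 0.05},
])

```text
time_s: 10.55
ee_pos: [0.6703, 0.0704, 0.1495]
ee_rot: [-1.571, 0.0, -0.0]
ft_force: [-0.4, -0.7, 0.0]
grip_width: 0.0538
```

Run:
```python
from station import r
from h import *
im,M,E=wrist(r,"w7")
```

```text
10.55 [0.6703 0.0704 0.1495] [-1.5709e+00  2.0000e-04 -3.0000e-04] [-0.4 -0.7  0. ] 0.0538
```

View pics/w7.png

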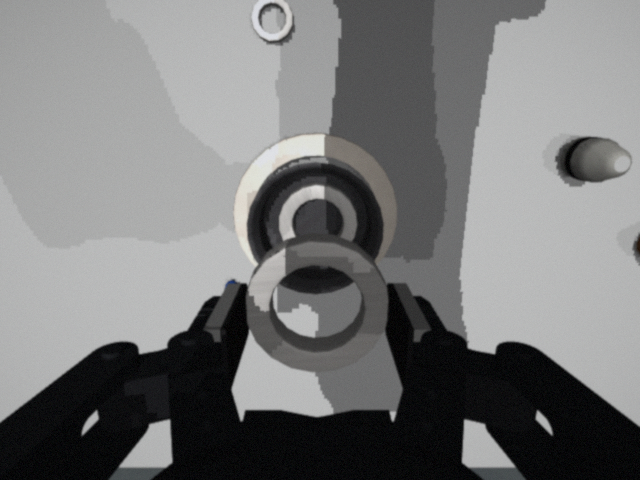

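Ring A is held level at (317,303), above the tube where the first ring lies. I'll lower, release and rise.

move_arm([
  {"rx": 0,"ry": 0,"rz": 0,"tx": 0,"ty": 0.02,"tz": 0,"claw": 0.05},
  {"rx": 0,"ry": 0,"rz": 0,"tx": 0,"ty": 0.025,"tz": 0,"claw": 0.05},
  {"rx": 0,"ry": 0,"rz": 0,"tx": 0,"ty": 0.02,"tz": 0,"claw": 0.05},
  {"rx": 0,"ry": 0,"rz": 0,"tx": 0,"ty": 0.015,"tz": 0,"claw": 0.05},
  {"rx": 0,"ry": 0,"rz": 0,"tx": 0,"ty": 0.01,"tz": 0,"claw": 0.05},
])

```text
time_s: 11.02
ee_pos: [0.6697, 0.0705, 0.058]
ee_rot: [-1.571, 0.002, -0.0]
ft_force: [1.0, -0.6, -0.2]
grip_width: 0.0536
```

move_arm([
  {"rx": 0,"ry": 0,"rz": 0,"tx": 0,"ty": 0.006,"tz": 0,"claw": 0.05},
  {"rx": 0,"ry": 0,"rz": 0,"tx": 0,"ty": 0.004,"tz": 0,"claw": 0.05},
  {"rx": 0,"ry": 0,"rz": 0,"tx": 0,"ty": 0,"tz": 0,"claw": 0.05},
  {"rx": 0,"ry": 0,"rz": 0,"tx": 0,"ty": 0,"tz": 0,"claw": 0.05},
  {"rx": 0,"ry": 0,"rz": 0,"tx": 0,"ty": 0,"tz": 0,"claw": 0.05},
])

```text
time_s: 11.43
ee_pos: [0.6715, 0.0707, 0.0502]
ee_rot: [-1.571, -0.001, -0.0]
ft_force: [-0.7, 0.2, -0.2]
grip_width: 0.0537
```

move_arm([
  {"rx": 0,"ry": 0,"rz": 0,"tx": 0,"ty": 0,"tz": 0,"claw": 0.085},
  {"rx": 0,"ry": 0,"rz": 0,"tx": 0,"ty": 0,"tz": 0,"claw": 0.085},
  {"rx": 0,"ry": 0,"rz": 0,"tx": 0,"ty": 0,"tz": 0,"claw": 0.085},
  {"rx": 0,"ry": 0,"rz": 0,"tx": 0,"ty": 0,"tz": 0,"claw": 0.085},
  {"rx": 0,"ry": 0,"rz": 0,"tx": 0,"ty": 0,"tz": 0,"claw": 0.085},
])

```text
time_s: 11.85
ee_pos: [0.6711, 0.0706, 0.0494]
ee_rot: [-1.571, -0.0, -0.0]
ft_force: [0.5, 0.2, -0.3]
grip_width: 0.0849
```

move_arm([
  {"rx": 0,"ry": 0,"rz": 0,"tx": 0,"ty": -0.02,"tz": 0,"claw": 0.085},
  {"rx": 0,"ry": 0,"rz": 0,"tx": 0,"ty": -0.03,"tz": 0,"claw": 0.085},
  {"rx": 0,"ry": 0,"rz": 0,"tx": 0,"ty": -0.03,"tz": 0,"claw": 0.085},
  {"rx": 0,"ry": 0,"rz": 0,"tx": 0,"ty": -0.015,"tz": 0,"claw": 0.085},
  {"rx": 0,"ry": 0,"rz": 0,"tx": 0,"ty": -0.005,"tz": 0,"claw": 0.085},
])

```text
time_s: 12.27
ee_pos: [0.6723, 0.0708, 0.1526]
ee_rot: [-1.57, -0.004, -0.0]
ft_force: [0.3, 0.5, -0.0]
grip_width: 0.0849
```

move_arm([
  {"rx": 0,"ry": 0,"rz": 0,"tx": 0,"ty": 0,"tz": 0,"claw": 0.085},
  {"rx": 0,"ry": 0,"rz": 0,"tx": 0,"ty": 0,"tz": 0,"claw": 0.085},
  {"rx": 0,"ry": 0,"rz": 0,"tx": 0,"ty": 0,"tz": 0,"claw": 0.085},
  {"rx": 0,"ry": 0,"rz": 0,"tx": 0,"ty": 0,"tz": 0,"claw": 0.085},
  {"rx": 0,"ry": 0,"rz": 0,"tx": 0,"ty": 0,"tz": 0,"claw": 0.085},
])

```text
time_s: 12.68
ee_pos: [0.6706, 0.0706, 0.1483]
ee_rot: [-1.571, 0.001, -0.0]
ft_force: [-0.3, 0.5, -0.5]
grip_width: 0.0851
```

Run:
```python
from station import r
from h import *
im,M,E=wrist(r,"w8")
b=r.read_camera("side")[200:320,150:310,::-1]
cv2.imwrite("pics/c2.png",np.hstack([cv2.resize(im[110:310,210:420],(420,400)),cv2.resize(b,(360,400))]))
g=cv2.cvtColor(im,cv2.COLOR_BGR2GRAY)
c=cv2.HoughCircles(cv2.medianBlur(g[160:280,250:390],3),cv2.HOUGH_GRADIENT,1.0,200,param1=60,param2=12,minRadius=32,maxRadius=50)
u,v,R=c[0][0];u+=250;v+=160;print(u,v,R,plane(M,E,u,v,.040),rim(im,M,E,(315,220),67,.044))
```

```text
12.6833 [0.6706 0.0706 0.1483] [-1.5711e+00  1.4000e-03 -1.0000e-04] [-0.3  0.5 -0.5] 0.0851
317.5 227.5 40.2 [0.67138585 0.07121442 0.04      ] (array([0.67249803, 0.06915645]), np.float64(0.04514672208435999), 79)
```

View pics/c2.png

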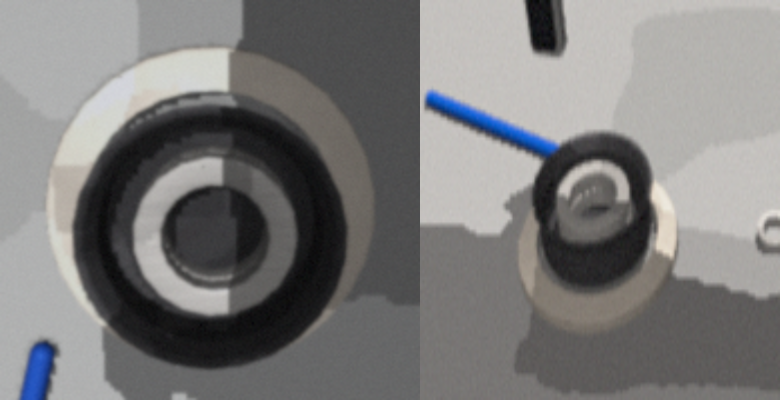

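The wrist crop shows the two rings concentric and level in the tube. The top ring measures about 83 px across, where a top face at z = 0.040 should give 84 px. I'm handing the job in.

```bash
python3 -c "
from station import r
print(r.sign_off())"
```

```text
the job is handed in; nothing more can be done
None
```

Both spacer rings are in the lens tube, stacked as one column, and I handed the job in at about 12.7 s of the 51 s. I gripped each ring from outside, let it go level about 5 mm above the rim, and raised the open gripper clear.

- **Centring:** the last wrist picture puts the upper ring about 2 mm from the tube's axis.
- **Height and tilt:** the upper ring is about 83 px wide, against 84 px expected for a top face 24 mm above the tube floor. Both rings look level. I judged height and tilt from size and shape only, with no second view.
- **Solid disc and look-alikes:** the arm never went near the solid disc. I did not check its position again at the end. The pink and small rings were still clear of the fingers as I went in for the second ring, and the purple ring was never approached.
- **Checks that disagreed:**
  - The gripper read 54 mm on the 56 mm rings.
  - The tube axis differed by 2 to 9 mm between the side camera and the other views; I used the wrist camera.
  - One ray cast was off by 8 mm because the arm was still settling; I redid it with the pose from the moment of the picture.
  - The wrist sensor read 16 to 23 N of upward force during the two grips, probably the fingertips on the bench, and none after lifting.
- **Refused moves:** the first three move calls were refused because their rows left out fields. They moved nothing.

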